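# Granite drill cores into their sample trays

## Task

Put the four round granite drill cores away, each standing upright on the floor of its own square wooden tray: the thinnest core in the smallest tray, the next thinnest in the next smallest, and so on up to the thickest in the largest (thickness counts, not height). Set the cores down, do not drop them, and leave the two square granite offcuts where they stand.

Things in the scene. Friction and masses are not known exactly. Their poses are not given: they have to be found in the camera images.
- core_26: the thinnest round drill core: a plain grey granite cylinder standing upright on the desk, 26 mm in diameter and 60 mm tall, about 0.09 kg; origin at the centre of its underside, z along its axis, upward
- core_38: the second thinnest round drill core: a plain grey granite cylinder standing upright on the desk, 38 mm in diameter and 85 mm tall, about 0.26 kg; origin at the centre of its underside, z along its axis, upward
- core_50: the second thickest round drill core: a plain grey granite cylinder standing upright on the desk, 50 mm in diameter and 65 mm tall, about 0.34 kg; origin at the centre of its underside, z along its axis, upward
- core_62: the thickest round drill core: a plain grey granite cylinder standing upright on the desk, 62 mm in diameter and 75 mm tall, about 0.61 kg; origin at the centre of its underside, z along its axis, upward
- tray_46: the smallest tray, for the 26 mm core: a fixed shallow square wooden tray, open on top, 46 mm square inside (54 mm outside, walls 4 mm thick and 14 mm high, inner floor 5 mm above the desk); origin at the centre of its underside, x and y along its sides
- tray_58: the second smallest tray, for the 38 mm core: a fixed shallow square wooden tray, open on top, 58 mm square inside (66 mm outside, walls 4 mm thick and 14 mm high, inner floor 5 mm above the desk); origin at the centre of its underside, x and y along its sides
- tray_70: the second largest tray, for the 50 mm core: a fixed shallow square wooden tray, open on top, 70 mm square inside (78 mm outside, walls 4 mm thick and 14 mm high, inner floor 5 mm above the desk); origin at the centre of its underside, x and y along its sides
- tray_82: the largest tray, for the 62 mm core: a fixed shallow square wooden tray, open on top, 82 mm square inside (90 mm outside, walls 4 mm thick and 14 mm high, inner floor 5 mm above the desk); origin at the centre of its underside, x and y along its sides
- offcut_slim: a square offcut of the same grey granite, loose, standing upright, 34 x 34 mm and 70 mm tall, to be left alone; origin at the centre of its underside, x and y along its sides
- offcut_stout: a square offcut of the same grey granite, loose, standing upright, 52 x 52 mm and 60 mm tall, to be left alone; origin at the centre of its underside, x and y along its sides
Not all that is in view belongs to the job. What is shaped like the core_50 but green or red is not meant.

How it is judged:
By the outcome, as a careful person would: the job done as asked, in the order asked, and still so for the second after the job is handed in, with the robot touching nothing.
It also fails if it takes over 109 s, if anything falls off the work surface, if the arm or the gripper's body presses on something with over 40 N, if the wrist force passes 120 N, or if a joint passes its speed limit or range.

## Robot

A 6-joint arm with a two-finger parallel gripper is mounted at the origin on the work surface. World frame = base frame: x ahead of the robot, y to its left, z up, the work surface at z = 0. Lengths are in m, angles in degrees, forces in N, time in s.
With the tool pointing down it reaches from about 0.4 to 0.825 m from the base axis. Payload 7 kg.
Tool frame: the origin (TCP) lies at the very end of the fingers, on their centre line; the grasp point (between the pads) lies 19 mm behind it (r.grip_depth is the distance from the TCP to the grasp point, in m); z points along the fingers, y is the line along which they close (so a half turn about z gives the same grasp; the last joint's range is limited). The gripper opens to 88 mm and grips with 3 to 60 N. Pads are 19 mm wide; open, the fingers measure 130 mm over their backs; the gripper's body (78 mm by 193 mm) begins 47 mm behind the grasp point.
Start: joints at [-56.03, 20.546, 0.682, 0, -70.136, -16.507], TCP at [0.203, -0.644, 0.227] pointing down, gripper open.
Joint ranges: [-176.03, 176.03], [-82.01, 121.73], [-58.28, 71.71], [-173.87, 95.51], [-174.79, -0.11], [-173.66, 173.66]. Speed limits (degrees/s): [136.94, 136.94, 172.46, 180, 180, 180].

## Interface

Orientations are given as [roll, pitch, yaw] about the fixed x, y, z axes, in that order (R = Rz(yaw) Ry(pitch) Rx(roll)).
In Python, from plant import r gives the robot as it stands.
- The arm moves only by the tool play_rows, never from a script. Its argument "rows" is a list that holds one entry, the list of rows, each a list of 5 numbers: the closure, from 0 (fully open) to 1 (shut), then the shift along the tool's x, y, z each as a share of 0.5 m, from -1 to 1, then the turn about the tool's z as a share of 1.5 rad, from -1 to 1. A call has exactly 8 rows; each row is the pose to reach, as a shift and turn from the pose commanded when the call began, along the tool's axes at that moment; what a row does not reach only later rows make up. A row lasts 1/12 s, in which the tool goes at most 41.7 mm and 7.16 degrees, less where a joint would pass 70% of its speed; a pose out of reach is approached as far as the arm can. A call with a number of a shift or a turn outside -1 to 1 is refused whole. A call with a gripper value outside its range is refused whole. The fingers move at their own pace and stop on an object; "squeeze" is the grip in N (left out, the last holds). Time passes only in rows, so rows that repeat a pose let the fingers close, or fill a call up. It gives the time, the measured TCP pose, the force, the opening and the grip force at its end, in the units of the state.
- r.get_state(): the state, without advancing time (a new reading comes with each control period).
- r.capture(name): name is "side" or "top" or "wrist"; returns the picture (420x560x3 uint8, red, green, blue); there is no depth.
- r.camera_info(name): a dict with "fovy" (degrees; the focal length in pixels is half the picture's height over the tangent of half this angle, whatever the lens; pixels are square), "cx", "cy" (the principal point, pixels), "k1" (the pictures are not rectified: a ray, as slopes to the right and down, at radius r is drawn at 1 + k1 r^2 times it, then the intrinsics apply), "pose" (4x4, takes a point from camera to world coordinates). Camera axes: x right, y down, z forward; pixel columns grow to the right and rows downward; lengths in m; the calibration is good to about 2 mm. A picture is of the moment at which its call begins: read the wrist's pose just before it. camera_info takes no time and is no camera call; for the wrist camera it gives the pose at the moment of the call.
- r.close_job(): hands the job in; it is judged then, once.
The state is a dict: "time_s": time; "joints": joint angles; "qd": joint speeds; "joint_torque": joint torques, N m; "tcp_pos": TCP position; "eef_rot": TCP orientation; "contact_force": force on the tool from outside, world axes, zero at the start; "moment": the same for the moment, N m; "gripper_width": finger opening in m; "gripper_force": force on a finger pad.
Only numpy, scipy, OpenCV 4.12 (cv2) and the standard library are available. Lean on these libraries where they do the work, as an engineer would, in place of code of your own. Each camera call takes 0.05 s, during which the arm holds its last target. There are 200 camera calls.

## Working session

There is one attempt and no reset: what is moved stays moved. The work goes in short steps, Python scripts to look and compute and a tool call to move; the robot and the scene stay as the last step left them, time stands still between calls to the robot, and variables do not carry over. Pictures are saved under pics/ and viewed, at most 14 in all, crops included, and the job is handed in when it is done.

Besides the shell and the picture viewer there is one more tool, called in YAML: its name, and indented under it one key for each argument. play_rows: Moves the arm, as the interface text tells. Its arguments: {"type":"object","properties":{"rows":{"type":"array","items":{"type":"array","items":{"type":"array","items":{"type":"number"}}}},"squeeze":{"type":"number"}},"required":["rows"]}

```bash
ls; mkdir -p pics
python3 - <<'E'
from plant import r
import cv2
for n in("top","side"):
    im=r.capture(n); cv2.imwrite(f"pics/{n}0.png",im[:,:,::-1]); c=r.camera_info(n); print(n,c)
print(r.camera_info("wrist")); print(r.get_state())
E
```

```text
pics
top {'fovy': 57.73421378889766, 'cx': 281.99653681389844, 'cy': 210.56115871860987, 'k1': -0.016329351145617666, 'pose': array([[-0.02193096, -0.9974528 ,  0.06787452,  0.45758166],
       [-0.99974526,  0.02224226,  0.0038339 ,  0.01519496],
       [-0.00533381, -0.06777315, -0.9976865 ,  0.89487421],
       [ 0.        ,  0.        ,  0.        ,  1.        ]])}
side {'fovy': 55.77174932325353, 'cx': 282.19102154310946, 'cy': 209.55348336267332, 'k1': -0.02852914854236414, 'pose': array([[ 0.99503084, -0.04831829,  0.08705733,  0.46295097],
       [-0.09789848, -0.63418885,  0.76695528, -0.67745173],
       [ 0.01815282, -0.77166693, -0.63576775,  0.61225498],
       [ 0.        ,  0.        ,  0.        ,  1.        ]])}
{'fovy': 70.18479550829566, 'cx': 283.01835762218246, 'cy': 206.00461772881897, 'k1': -0.06362117319088273, 'pose': array([[-0.29860358,  0.90915179,  0.29030832,  0.12336744],
       [ 0.95437589,  0.28394378,  0.0924261 , -0.66858212],
       [ 0.00159811,  0.30466203, -0.95245918,  0.38398102],
       [ 0.        ,  0.        ,  0.        ,  1.        ]])}
{'time_s': 0.1, 'joints': array([-5.60288799e+01,  2.05852602e+01,  6.40278909e-01, -1.67026074e-02,
       -7.01363253e+01, -1.65080768e+01]), 'qd': array([ 0.03256418, -0.11567349,  0.05898787,  0.03391899, -0.00101821,
        0.01845479]), 'joint_torque': array([-1.88052189e-03, -5.84160161e+01,  2.93751758e+01,  7.01550901e+00,
        1.01514818e-02, -9.80560571e-05]), 'tcp_pos': array([ 0.20241641, -0.64348658,  0.22575255]), 'eef_rot': array([ 1.79917583e+02, -8.04992808e-03, -1.62542637e+02]), 'contact_force': array([-0.35635856, -0.13404219,  0.34427695]), 'moment': array([ 0.06315567, -0.04573346,  0.00401351]), 'gripper_force': 0.0, 'gripper_width': 0.08757033750758815}
```

View pics/top0.png

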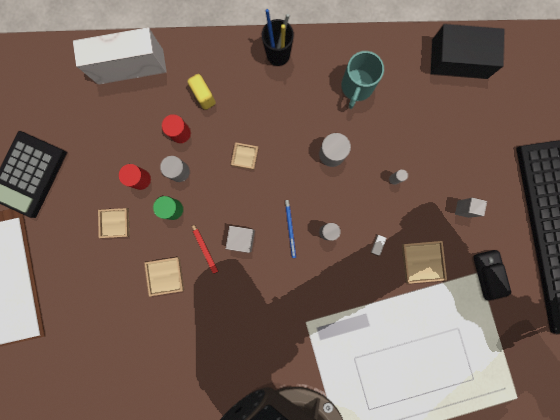

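View pics/side0.png

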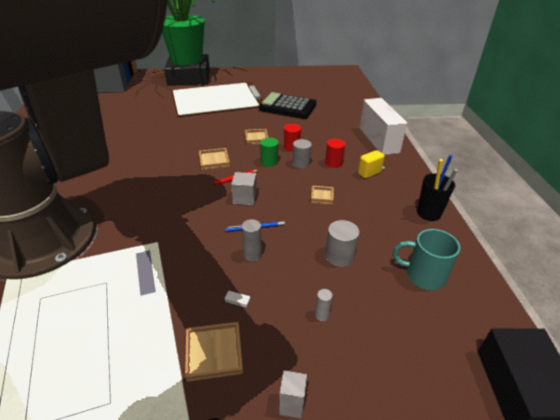

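The top picture shows these pixels:
- **Round cores:** 26 mm (402,175), 38 mm (332,232), 50 mm (172,168), 62 mm (336,147).
- **Lookalikes to leave alone:** square offcuts at (239,239) stout and (478,207) slim, red cylinders (131,176) and (174,126), green cylinder (167,208). The small white thing at (379,245) is an eraser.
- **Trays:** 46 mm (245,156), 58 mm (113,223), 70 mm (163,277), 82 mm (425,262).

The side view agrees with this. Next I'll measure by fitting silhouettes.

```bash
cat > h.py <<'E'
import numpy as np, cv2
from scipy.optimize import minimize
def proj(P,c,s=1):
    T=np.linalg.inv(c["pose"]); p=np.atleast_2d(P)@T[:3,:3].T+T[:3,3]
    u=p[:,:2]/p[:,2:]; u=u*(1+c["k1"]*(u**2).sum(1,keepdims=True))
    f=210/np.tan(np.radians(c["fovy"]/2))
    return s*(u*f+[c["cx"],c["cy"]]+.5)-.5
def unproj(px,c,z):
    f=210/np.tan(np.radians(c["fovy"]/2)); d=(np.array(px)-[c["cx"],c["cy"]])/f; u=d.copy()
    for _ in range(5): u=d/(1+c["k1"]*(u@u))
    v=c["pose"][:3,:3]@[u[0],u[1],1]; o=c["pose"][:3,3]
    return (o+v*(z-o[2])/v[2])[:2]
def cyl(x,y,d,h,z0=0):
    a=np.linspace(0,2*np.pi,40); q=np.c_[x+d/2*np.cos(a),y+d/2*np.sin(a)]
    return np.r_[np.c_[q,0*a+z0],np.c_[q,0*a+z0+h]]
def box(x,y,yaw,w,h):
    a=np.radians(yaw+45+90*np.arange(4)); k=w/2**.5; q=np.c_[x+k*np.cos(a),y+k*np.sin(a)]
    return np.r_[np.c_[q,0*a],np.c_[q,0*a+h]]
def fit(mask,c,make,p0,step,s=6):
    # mask: full-size bool; model silhouette = convex hull; maximise IoU near p0
    g=proj(make(*p0),c); lo=np.maximum(g.min(0).astype(int)-14,0); hi=g.max(0).astype(int)+15
    m=cv2.resize(mask[lo[1]:hi[1],lo[0]:hi[0]].astype(np.float32),None,fx=s,fy=s,interpolation=cv2.INTER_LINEAR)>.5
    def cost(p):
        h=cv2.convexHull(((proj(make(*p),c)-lo+.5)*s-.5).astype(np.float32))
        k=np.zeros(m.shape,np.uint8); cv2.fillConvexPoly(k,np.round(h*16).astype(np.int32),1,shift=4)
        k=k>0; return 1-(k&m).sum()/(k|m).sum()
    sim=np.array([p0]+[np.add(p0,np.eye(len(p0))[i]*step[i]) for i in range(len(p0))])
    o=minimize(cost,p0,method="Nelder-Mead",options=dict(initial_simplex=sim,xatol=1e-4,fatol=1e-4))
    return o.x,1-o.fun
E
cat > m.py <<'E'
from plant import r
from h import *
C={n:r.camera_info(n) for n in("top","side")}
I={n:cv2.imread(f"pics/{n}0.png") for n in C}
def masks(im):
    h=cv2.cvtColor(im,cv2.COLOR_BGR2HSV).astype(int); H,S,V=h[...,0],h[...,1],h[...,2]
    return (S<70)&(V>45),(H>8)&(H<30)&(S>50)&(V>75)
cores=dict(c26=(402,175,26,60),c38=(332,232,38,85),c50=(172,168,50,65),c62=(336,147,62,75))
for k,(u,v,d,h) in cores.items():
    p=unproj((u,v),C["top"],h/1000)
    for n in C: print(k,n,*[np.round(t,4) for t in fit(masks(I[n])[0],C[n],lambda x,y:cyl(x,y,d/1e3,h/1e3),p,[.004,.004])])
for k,(u,v,w,h) in dict(o34=(478,207,34,70),o52=(239,239,52,60)).items():
    p=[*unproj((u,v),C["top"],h/1000),0]
    for n in C: print(k,n,*[np.round(t,4) for t in fit(masks(I[n])[0],C[n],lambda x,y,a:box(x,y,a,w/1e3,h/1e3),p,[.004,.004,10])])
for k,(u,v,w) in dict(t46=(245,156,54),t58=(113,223,66),t70=(163,277,78),t82=(425,262,90)).items():
    p=[*unproj((u,v),C["top"],.01),0]
    for n in C: print(k,n,*[np.round(t,4) for t in fit(masks(I[n])[1],C[n],lambda x,y,a:box(x,y,a,w/1e3,.014),p,[.004,.004,8])])
for k,q in dict(green=(167,208),red1=(131,176),red2=(174,126)).items(): print(k,unproj(q,C["top"],.065).round(3))
out=[]
for n in C:
    a=I[n].copy(); g,w=masks(a); a[g]=(255,0,255); a[w]=(255,255,0); out.append(a)
cv2.imwrite("pics/mask.png",np.vstack([o[100:310] for o in out]))
E
python3 m.py
```

```text
c26 top [ 0.5878 -0.2482] 0.9445
c26 side [ 0.5895 -0.2476] 0.9498
c38 top [ 0.4663 -0.0855] 0.9554
c38 side [ 0.4683 -0.0839] 0.9263
c50 top [0.6176 0.2619] 0.9708
c50 side [0.6201 0.2629] 0.9244
c62 top [ 0.6515 -0.1024] 0.9698
c62 side [ 0.6536 -0.1016] 0.9716
o34 top [  0.5134  -0.4078 -13.5568] 0.959
o34 side [  0.515   -0.4068 -16.9622] 0.962
o52 top [  0.4546   0.1143 -10.2217] 0.9638
o52 side [ 0.4566  0.1149 -9.4934] 0.9601
t46 top [  0.6494   0.1056 -11.6754] 0.2406
t46 side [ 0.6515  0.1044 -3.9743] 0.5017
t58 top [0.4985 0.4132 5.0924] 0.3027
t58 side [ 0.4974  0.4227 -6.8776] 0.4681
t70 top [0.3719 0.2972 5.8362] 0.3424
t70 side [ 0.3741  0.2931 12.2688] 0.584
t82 top [ 0.3918 -0.309   3.6928] 0.7741
t82 side [ 0.3934 -0.3064  3.5145] 0.9235
green [0.525 0.27 ]
red1 [0.598 0.35 ]
red2 [0.708 0.255]
```

View pics/mask.png

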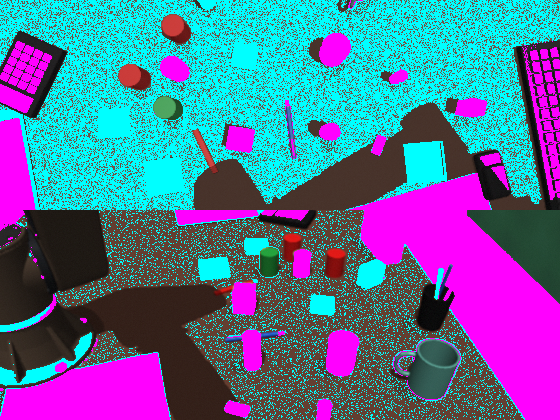

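The magenta mask picks out the cores and offcuts cleanly, but the wood mask bleeds into the desk. I'll redo the trays with a per-crop Otsu threshold.

Run:
```python
from plant import r
from h import *
vis=[]
for n in("top","side"):
    c=r.camera_info(n); im=cv2.imread(f"pics/{n}0.png"); G=im[...,1]
    for k,(x,y,w) in dict(t46=(.650,.105,54),t58=(.4985,.413,66),t70=(.372,.297,78),t82=(.3925,-.308,90)).items():
        mk=lambda x,y,a:box(x,y,a,w/1e3,.014)
        g=proj(mk(x,y,0),c); lo=g.min(0).astype(int)-8; hi=g.max(0).astype(int)+9
        sub=G[lo[1]:hi[1],lo[0]:hi[0]]; t,_=cv2.threshold(sub,0,255,cv2.THRESH_OTSU)
        if k=="t82": t=min(t,60)
        m=cv2.morphologyEx((G>t).astype(np.uint8),cv2.MORPH_CLOSE,np.ones((3,3)))
        cnt,lab,st,cen=cv2.connectedComponentsWithStats(m); u=proj([[x,y,.008]],c)[0].astype(int)
        L=lab[u[1]-3:u[1]+4,u[0]-3:u[0]+4]; L=np.bincount(L[L>0]).argmax()
        p,q=fit(lab==L,c,mk,[x,y,0],[.004,.004,8]); print(k,n,t,p.round(4),round(q,3))
        v=cv2.resize(im[lo[1]:hi[1],lo[0]:hi[0]],None,fx=4,fy=4,interpolation=0)
        cv2.polylines(v,[cv2.convexHull(((proj(mk(*p),c)-lo+.5)*4).astype(np.int32))],1,(0,0,255))
        vis.append(cv2.resize(v,(190,190)))
cv2.imwrite("pics/tr.png",np.vstack([np.hstack(vis[:4]),np.hstack(vis[4:])]))
```

```text
t46 top 127.0 [  0.6509   0.1051 -12.1505] 0.933
t58 top 129.0 [0.4981 0.417  1.9833] 0.899
t70 top 130.0 [0.3717 0.2969 7.8382] 0.936
t82 top 60 [ 0.3879 -0.3094  4.3403] 0.623
t46 side 116.0 [  0.6548   0.1195 -11.1558] 0.691
t58 side 116.0 [ 0.5112  0.3987 21.9192] 0.623
t70 side 121.0 [0.3727 0.3154 7.4396] 0.643
t82 side 60 [ 0.3928 -0.3066  3.396 ] 0.662
```

View pics/tr.png

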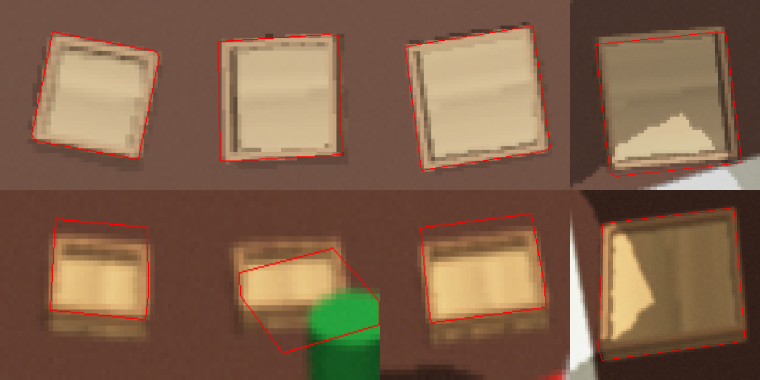

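In the overlays, the top-view fits sit well on t46, t58 and t70. t82 fits best from the first side run, at (0.393,-0.307). Before the first reach I'll check the choice in one close crop and compute the legs.

```bash
cat > leg.py <<'E'
import numpy as np
def leg(a,b,yaw):
    d=np.subtract(b,a); c,s=np.cos(np.radians(yaw)),np.sin(np.radians(yaw))
    return np.round(np.array([c*d[0]+s*d[1],s*d[0]-c*d[1],-d[2]])/.5,3)
E
python3 - <<'E'
import cv2,numpy as np
from leg import leg
im=cv2.imread("pics/top0.png")
cs=[cv2.resize(im[v-35:v+35,u-35:u+35],(260,260),interpolation=cv2.INTER_CUBIC) for u,v in[(402,175),(332,232),(172,168),(336,147),(478,207),(239,239)]]
cv2.imwrite("pics/crop.png",np.vstack([np.hstack(cs[:3]),np.hstack(cs[3:])]))
A=(.203,-.644,.227); M=(.40,-.45,.2); B=(.5887,-.2479,.15)
print(leg(A,M,-162.537)); print(leg(M,B,-130))
C={26:(.5887,-.2479),38:(.4673,-.0847),50:(.6188,.2624),62:(.6525,-.102)}
T={26:(.652,.1056),38:(.4995,.417),50:(.373,.297),62:(.3925,-.3075)}
for k in C: print(k,"carry",leg((*C[k],0),(*T[k],0),-130))
for a,b in((26,38),(38,50),(50,62)): print(a,"->",b,leg((*T[a],0),(*C[b],0),-130))
E
```

```text
[-0.492  0.252  0.054]
[-0.552 -0.029  0.1  ]
26 carry [-0.623  0.357 -0.   ]
38 carry [-0.81   0.596 -0.   ]
50 carry [ 0.263  0.421 -0.   ]
62 carry [ 0.649  0.134 -0.   ]
26 -> 38 [ 0.529  0.038 -0.   ]
38 -> 50 [ 0.083 -0.382 -0.   ]
50 -> 62 [ 0.252 -0.941 -0.   ]
```

View pics/crop.png

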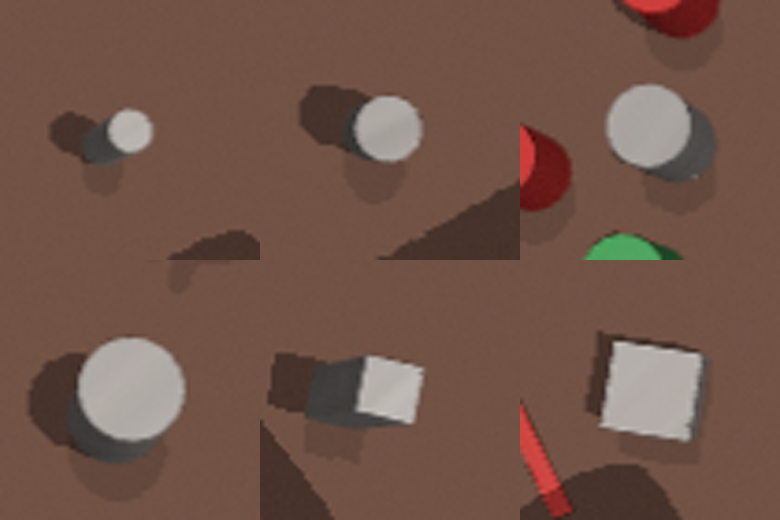

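The crops confirm it: the first four (402,175), (332,232), (172,168) and (336,147) are round, and the last two are the square offcuts. Next I'll move above core_26.

play_rows:
  rows:
    - [[0,-0.03,0.015,0.003,-0.02],[0,-0.09,0.045,0.01,-0.07],[0,-0.17,0.085,0.02,-0.14],[0,-0.25,0.126,0.027,-0.21],[0,-0.33,0.17,0.036,-0.28],[0,-0.41,0.21,0.045,-0.34],[0,-0.46,0.24,0.05,-0.37],[0,-0.492,0.252,0.054,-0.3785]]
  squeeze: 40

```text
time_s: 0.77
tcp_pos: [0.4014, -0.4464, 0.199]
eef_rot: [180.0, 0.0, -129.7]
contact_force: [-0.1, -0.0, -0.5]
gripper_width: 0.0878
gripper_force: 0.0
```

play_rows:
  rows:
    - [[0,-0.03,-0.002,0.006,0],[0,-0.1,-0.005,0.018,0],[0,-0.18,-0.01,0.034,0],[0,-0.27,-0.014,0.05,0],[0,-0.35,-0.018,0.066,0],[0,-0.43,-0.023,0.08,0],[0,-0.51,-0.027,0.094,0],[0,-0.552,-0.029,0.1,0]]

```text
time_s: 1.43
tcp_pos: [0.5898, -0.2445, 0.1481]
eef_rot: [179.9, -0.0, -129.9]
contact_force: [-0.1, -0.7, 0.5]
gripper_width: 0.0879
gripper_force: 0.0
```

play_rows:
  rows:
    - [[0,0,0,0,0],[0,0,0,0.03,0],[0,0,0,0.07,0],[0,0,0,0.11,0],[0,0,0,0.14,0],[0,0,0,0.16,0],[0,0,0,0.16,0],[0,0,0,0.16,0]]

```text
time_s: 2.1
tcp_pos: [0.5876, -0.248, 0.0694]
eef_rot: [180.0, -0.0, -130.0]
contact_force: [1.0, 0.7, 0.7]
gripper_width: 0.0878
gripper_force: 0.0
```

Run:
```python
from plant import r
import cv2
from h import *
s=r.get_state(); print(s["time_s"],s["tcp_pos"],s["eef_rot"],s["contact_force"])
a=r.capture("wrist"); c=r.camera_info("wrist"); cv2.imwrite("pics/w1.png",a[:,:,::-1])
R=s["tcp_pos"]; print(proj([[R[0],R[1],.06],[.5887,-.2479,.06],[.5887,-.2479,0]],c).round(1))
```

```text
2.1 [ 0.58763667 -0.2480477   0.06937949] [ 1.79956927e+02 -4.37660711e-02 -1.30012383e+02] [0.99033999 0.65319141 0.72912917]
[[284.1 249.9]
 [282.9 251.1]
 [283.  218. ]]
```

View pics/w1.png

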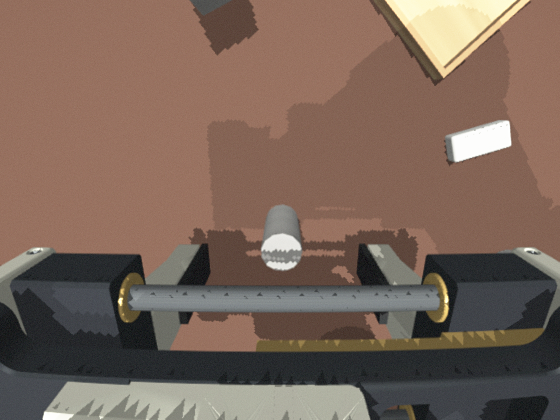

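The wrist view shows core_26's top at about (282,251), exactly where the estimate projects, and centred between the fingers. Next: descend and grip.

play_rows:
  rows:
    - [[0,0,0,0.03,0],[0,0,0,0.06,0],[0,0,0,0.08,0],[0,0,0,0.09,0],[0,0,0,0.09,0],[0,0,0,0.09,0],[1,0,0,0.09,0],[1,0,0,0.09,0]]
  squeeze: 30

```text
time_s: 2.82
tcp_pos: [0.5886, -0.2479, 0.0255]
eef_rot: [-179.9, 0.0, -130.0]
contact_force: [-1.3, 0.1, 1.4]
gripper_width: 0.0795
gripper_force: 0.0
```

play_rows:
  rows:
    - [[1,0,0,0,0],[1,0,0,0,0],[1,0,0,0,0],[1,0,0,0,0],[1,0,0,0,0],[1,0,0,0,0],[1,0,0,0,0],[1,0,0,0,0]]

```text
time_s: 3.48
tcp_pos: [0.588, -0.2478, 0.0246]
eef_rot: [-180.0, 0.0, -130.0]
contact_force: [1.4, -0.4, 1.1]
gripper_width: 0.0264
gripper_force: 1.2
```

play_rows:
  rows:
    - [[1,0,0,0,0],[1,0,0,0,0],[1,0,0,0,0],[1,0,0,-0.02,0],[1,0,0,-0.07,0],[1,0,0,-0.13,0],[1,0,0,-0.19,0],[1,0,0,-0.23,0]]

```text
time_s: 4.15
tcp_pos: [0.5887, -0.2481, 0.1433]
eef_rot: [-179.9, 0.1, -130.0]
contact_force: [0.6, 0.1, -0.7]
gripper_width: 0.0255
gripper_force: 30.0
```

play_rows:
  rows:
    - [[1,-0.015,0.009,0,0],[1,-0.045,0.026,0,0],[1,-0.085,0.049,0,0],[1,-0.13,0.074,0,0],[1,-0.18,0.103,0,0],[1,-0.23,0.132,0,0],[1,-0.28,0.16,0,0],[1,-0.33,0.189,0,0]]

```text
time_s: 4.82
tcp_pos: [0.6214, -0.0592, 0.1398]
eef_rot: [180.0, -0.0, -130.0]
contact_force: [0.4, -0.7, -1.3]
gripper_width: 0.0256
gripper_force: 30.0
```

play_rows:
  rows:
    - [[1,-0.05,0.029,0,0],[1,-0.1,0.057,0,0],[1,-0.15,0.086,0,0],[1,-0.2,0.115,0,0],[1,-0.24,0.138,0,0],[1,-0.27,0.155,0,0],[1,-0.287,0.164,0,0],[1,-0.293,0.168,0,0]]

```text
time_s: 5.48
tcp_pos: [0.6515, 0.1068, 0.1394]
eef_rot: [180.0, -0.0, -129.9]
contact_force: [0.1, -0.5, -0.8]
gripper_width: 0.0253
gripper_force: 30.0
```

play_rows:
  rows:
    - [[1,0,0,0.02,0],[1,0,0,0.06,0],[1,0,0,0.11,0],[1,0,0,0.15,0],[1,0,0,0.18,0],[1,0,0,0.2,0],[1,0,0,0.2,0],[1,0,0,0.2,0]]

```text
time_s: 6.15
tcp_pos: [0.6513, 0.1046, 0.0392]
eef_rot: [180.0, -0.1, -130.1]
contact_force: [0.1, -0.1, -1.0]
gripper_width: 0.0254
gripper_force: 30.0
```

Run:
```python
from plant import r
import cv2
from h import *
a=r.capture("wrist"); c=r.camera_info("wrist"); cv2.imwrite("pics/w2.png",a[:,:,::-1])
s=r.get_state(); print(s["tcp_pos"]); print(proj(box(.652,.1056,-12,.054,.014)[4:],c).round(1))
```

```text
[0.65191311 0.10504496 0.0401424 ]
[[268.1 287.3]
 [336.9 255.2]
 [301.2 187.8]
 [228.6 225.1]]
```

View pics/w2.png

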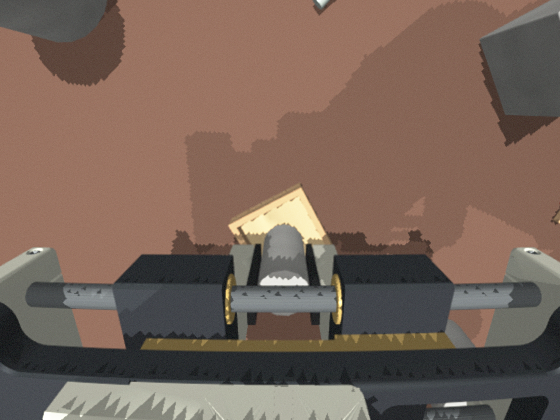

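The tray corners appear at (302,187) and (229,226), as predicted, and the core hangs over the tray's middle. I'll lower it gently and release.

play_rows:
  rows:
    - [[1,0,0,0.004,0],[1,0,0,0.009,0],[1,0,0,0.013,0],[1,0,0,0.017,0],[1,0,0,0.019,0],[1,0,0,0.02,0],[1,0,0,0.021,0],[1,0,0,0.021,0]]

```text
time_s: 6.87
tcp_pos: [0.6514, 0.1056, 0.0296]
eef_rot: [-180.0, -0.0, -130.0]
contact_force: [-2.7, 0.4, 4.6]
gripper_width: 0.0253
gripper_force: 30.0
```

play_rows:
  rows:
    - [[0.5,0,0,0,0],[0.3,0,0,0,0],[0,0,0,0,0],[0,0,0,0,0],[0,0,0,0,0],[0,0,0,-0.02,0],[0,0,0,-0.06,0],[0,0,0,-0.12,0]]

```text
time_s: 7.53
tcp_pos: [0.6498, 0.1049, 0.0876]
eef_rot: [179.9, -0.3, -130.0]
contact_force: [0.5, 0.0, 0.1]
gripper_width: 0.0733
gripper_force: 0.0
```

play_rows:
  rows:
    - [[0,0,0,-0.08,0],[0,0.03,0.002,-0.12,0],[0,0.09,0.006,-0.12,0],[0,0.16,0.011,-0.12,0],[0,0.24,0.017,-0.12,0],[0,0.32,0.023,-0.12,0],[0,0.4,0.029,-0.12,0],[0,0.47,0.034,-0.12,0]]

```text
time_s: 8.2
tcp_pos: [0.4854, -0.0649, 0.1498]
eef_rot: [-180.0, 0.0, -130.0]
contact_force: [-0.1, -0.3, 1.2]
gripper_width: 0.0875
gripper_force: 0.0
```

play_rows:
  rows:
    - [[0,0.035,0.003,0,0],[0,0.053,0.004,0,0],[0,0.059,0.004,0,0],[0,0.059,0.004,0.03,0],[0,0.059,0.004,0.07,0],[0,0.059,0.004,0.1,0],[0,0.059,0.004,0.1,0],[0,0.059,0.004,0.1,0]]

```text
time_s: 8.87
tcp_pos: [0.4674, -0.0844, 0.0988]
eef_rot: [180.0, -0.1, -130.0]
contact_force: [-0.1, 0.7, 0.4]
gripper_width: 0.0877
gripper_force: 0.0
```

Run:
```python
from plant import r
import cv2
from h import *
a=r.capture("wrist"); c=r.camera_info("wrist"); cv2.imwrite("pics/w3.png",a[:,:,::-1])
s=r.get_state(); print(s["tcp_pos"]); print(proj([[.4673,-.0847,.085],[*s["tcp_pos"][:2],.085]],c).round(1))
t=r.capture("top"); 
for n,b in(("top",t),):
    m=cv2.cvtColor(b,cv2.COLOR_RGB2HSV).astype(int); m=(m[...,1]<70)&(m[...,2]>45)
    print(fit(m,r.camera_info(n),lambda x,y:cyl(x,y,.026,.06,.005),[.652,.1056],[.004,.004]))
```

```text
[ 0.4679748  -0.08434104  0.09952584]
[[283.7 246.4]
 [283.2 247.5]]
(array([0.65062064, 0.1068346 ]), np.float64(0.9224151175295744))
```

View pics/w3.png

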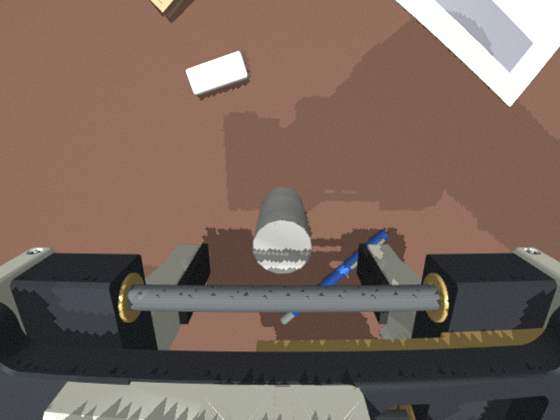

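core_26 stands in its tray: its silhouette fits upright at (0.651,0.107). core_38's top at (282,246) lies centred between the fingers. Descend, grip and lift.

play_rows:
  rows:
    - [[0,0,0,0.03,0],[0,0,0,0.07,0],[0,0,0,0.11,0],[0,0,0,0.13,0],[0,0,0,0.139,0],[0,0,0,0.139,0],[0.5,0,0,0.139,0],[1,0,0,0.139,0]]

```text
time_s: 9.63
tcp_pos: [0.4679, -0.0846, 0.0307]
eef_rot: [-179.9, 0.1, -130.0]
contact_force: [-0.2, -0.2, 0.1]
gripper_width: 0.0791
gripper_force: 0.0
```

play_rows:
  rows:
    - [[1,0,0,0,0],[1,0,0,0,0],[1,0,0,0,0],[1,0,0,0,0],[1,0,0,0,0],[1,0,0,0,0],[1,0,0,0,0],[1,0,0,0,0]]

```text
time_s: 10.3
tcp_pos: [0.4672, -0.0848, 0.0297]
eef_rot: [-180.0, 0.0, -130.0]
contact_force: [-0.5, -0.8, 0.8]
gripper_width: 0.0376
gripper_force: 30.0
```

play_rows:
  rows:
    - [[1,0,0,0,0],[1,0,0,0,0],[1,0,0,0,0],[1,0,0,-0.02,0],[1,0,0,-0.07,0],[1,0,0,-0.13,0],[1,0,0,-0.19,0],[1,0,0,-0.23,0]]

```text
time_s: 10.97
tcp_pos: [0.4668, -0.0848, 0.1466]
eef_rot: [-180.0, 0.0, -130.0]
contact_force: [-0.4, -0.9, -2.3]
gripper_width: 0.0376
gripper_force: 30.0
```

play_rows:
  rows:
    - [[1,-0.016,0.012,0,0],[1,-0.049,0.036,0,0],[1,-0.097,0.072,0,0],[1,-0.154,0.113,0,0],[1,-0.211,0.155,0,0],[1,-0.275,0.203,0,0],[1,-0.34,0.25,0,0],[1,-0.405,0.298,0,0]]

```text
time_s: 11.63
tcp_pos: [0.4815, 0.1677, 0.1433]
eef_rot: [179.9, -0.1, -130.0]
contact_force: [0.9, 0.4, -2.3]
gripper_width: 0.0377
gripper_force: 30.0
```

play_rows:
  rows:
    - [[1,-0.065,0.048,0,0],[1,-0.13,0.095,0,0],[1,-0.194,0.143,0,0],[1,-0.251,0.185,0,0],[1,-0.308,0.226,0,0],[1,-0.356,0.262,0,0],[1,-0.389,0.286,0,0],[1,-0.405,0.298,0,0]]

```text
time_s: 12.3
tcp_pos: [0.4978, 0.4194, 0.1422]
eef_rot: [180.0, -0.2, -129.9]
contact_force: [-0.7, 0.7, -1.9]
gripper_width: 0.0376
gripper_force: 30.0
```

play_rows:
  rows:
    - [[1,0,0,0,0],[1,0,0,0.02,0],[1,0,0,0.06,0],[1,0,0,0.11,0],[1,0,0,0.15,0],[1,0,0,0.18,0],[1,0,0,0.195,0],[1,0,0,0.2,0]]

```text
time_s: 12.97
tcp_pos: [0.4981, 0.4148, 0.0424]
eef_rot: [-180.0, -0.2, -130.1]
contact_force: [-0.1, 0.0, -2.9]
gripper_width: 0.0374
gripper_force: 30.0
```

Run:
```python
from plant import r
import cv2
from h import *
a=r.capture("wrist"); c=r.camera_info("wrist"); s=r.get_state(); print(s["tcp_pos"])
im=np.ascontiguousarray(a[:,:,::-1]); cv2.polylines(im,[proj(box(.4995,.417,2,.066,.014)[4:],c).round().astype(np.int32)],1,(0,0,255))
cv2.imwrite("pics/w4.png",im)
```

```text
[0.49852128 0.41547039 0.04315856]
```

View pics/w4.png

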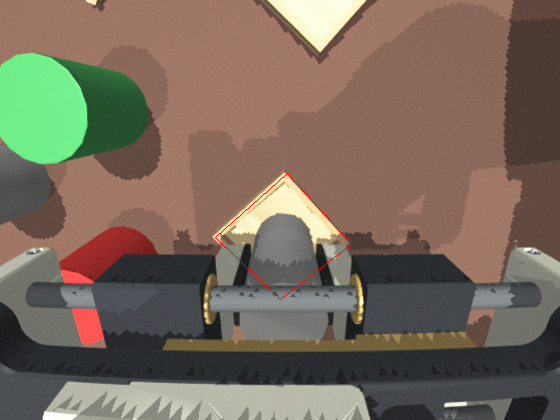

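The tray_58 outline (corners (286,173), (215,236), (349,243)) matches the real tray, and the core hangs inside it. I'll set it down.

play_rows:
  rows:
    - [[1,0,0,0.003,0],[1,0,0,0.007,0],[1,0,0,0.011,0],[1,0,0,0.014,0],[1,0,0,0.016,0],[1,0,0,0.018,0],[1,0,0,0.019,0],[1,0,0,0.02,0]]

```text
time_s: 13.68
tcp_pos: [0.499, 0.4171, 0.0347]
eef_rot: [-180.0, 0.0, -130.0]
contact_force: [-1.7, -0.6, 4.1]
gripper_width: 0.0377
gripper_force: 30.0
```

play_rows:
  rows:
    - [[0.5,0,0,0,0],[0.3,0,0,0,0],[0,0,0,0,0],[0,0,0,0,0],[0,0,0,0,0],[0,0,0,-0.02,0],[0,0,0,-0.06,0],[0,0,0,-0.12,0]]

```text
time_s: 14.35
tcp_pos: [0.4979, 0.4156, 0.0933]
eef_rot: [-180.0, -0.3, -130.0]
contact_force: [0.6, 1.4, -0.2]
gripper_width: 0.0841
gripper_force: 0.0
```

play_rows:
  rows:
    - [[0,0,0,-0.08,0],[0,0.01,-0.02,-0.11,0],[0,0.02,-0.08,-0.11,0],[0,0.035,-0.15,-0.11,0],[0,0.05,-0.22,-0.11,0],[0,0.065,-0.29,-0.11,0],[0,0.078,-0.35,-0.11,0],[0,0.083,-0.382,-0.11,0]]

```text
time_s: 15.02
tcp_pos: [0.6202, 0.2595, 0.1505]
eef_rot: [-180.0, 0.0, -130.1]
contact_force: [0.8, 1.4, -1.0]
gripper_width: 0.0877
gripper_force: 0.0
```

play_rows:
  rows:
    - [[0,0,0,0,0],[0,0,0,0,0],[0,0,0,0.02,0],[0,0,0,0.06,0],[0,0,0,0.1,0],[0,0,0,0.12,0],[0,0,0,0.13,0],[0,0,0,0.13,0]]

```text
time_s: 15.68
tcp_pos: [0.6176, 0.2627, 0.0832]
eef_rot: [180.0, -0.1, -129.9]
contact_force: [0.8, 0.2, 0.2]
gripper_width: 0.0875
gripper_force: 0.0
```

Run:
```python
from plant import r
import cv2
from h import *
a=r.capture("wrist"); c=r.camera_info("wrist"); s=r.get_state(); print(s["tcp_pos"])
im=np.ascontiguousarray(a[:,:,::-1]); cv2.polylines(im,[proj(cyl(.6188,.2624,.05,.065)[40:],c).round().astype(np.int32)],1,(0,0,255))
cv2.imwrite("pics/w5.png",im)
```

```text
[0.61832861 0.26293361 0.08441439]
```

View pics/w5.png

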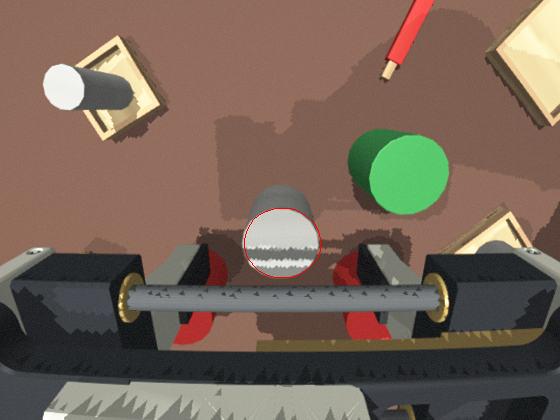

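core_50's top at (282,243) matches the estimate, and core_26 stands upright in its tray at upper left. The red neighbours are close to the finger path, so I'll narrow the opening a little and then descend.

play_rows:
  rows:
    - [[0.2,0,0,0,0],[0.2,0,0,0,0],[0.2,0,0,0.03,0],[0.2,0,0,0.06,0],[0.2,0,0,0.09,0],[0.2,0,0,0.11,0],[0.2,0,0,0.12,0],[0.2,0,0,0.12,0]]

```text
time_s: 16.4
tcp_pos: [0.6183, 0.2621, 0.0238]
eef_rot: [180.0, -0.1, -130.0]
contact_force: [0.2, 0.3, 0.3]
gripper_width: 0.0699
gripper_force: 0.0
```

play_rows:
  rows:
    - [[0.3,0,0,0,0],[1,0,0,0,0],[1,0,0,0,0],[1,0,0,0,0],[1,0,0,0,0],[1,0,0,0,0],[1,0,0,0,0],[1,0,0,0,0]]
  squeeze: 40

```text
time_s: 17.07
tcp_pos: [0.6192, 0.2627, 0.0255]
eef_rot: [-180.0, 0.1, -130.0]
contact_force: [-0.5, -1.0, 6.3]
gripper_width: 0.0493
gripper_force: 40.0
```

play_rows:
  rows:
    - [[1,0,0,0,0],[1,0,0,-0.01,0],[1,0,0,-0.04,0],[1,0,0,-0.09,0],[1,0,0,-0.15,0],[1,0,0,-0.21,0],[1,0,0,-0.24,0],[1,0,0,-0.25,0]]

```text
time_s: 17.73
tcp_pos: [0.6193, 0.2631, 0.1526]
eef_rot: [-180.0, 0.2, -130.0]
contact_force: [0.2, 0.0, -3.9]
gripper_width: 0.0495
gripper_force: 40.0
```

play_rows:
  rows:
    - [[1,0.01,0.016,0,0],[1,0.03,0.048,0,0],[1,0.07,0.112,0,0],[1,0.11,0.176,0,0],[1,0.15,0.24,0,0],[1,0.19,0.304,0,0],[1,0.23,0.368,0,0],[1,0.255,0.408,0,0]]

```text
time_s: 18.4
tcp_pos: [0.376, 0.2939, 0.1473]
eef_rot: [180.0, -0.3, -130.0]
contact_force: [-0.3, 0.8, -3.7]
gripper_width: 0.0495
gripper_force: 40.0
```

play_rows:
  rows:
    - [[1,0.008,0.013,0,0],[1,0.008,0.013,0.02,0],[1,0.008,0.013,0.06,0],[1,0.008,0.013,0.11,0],[1,0.008,0.013,0.16,0],[1,0.008,0.013,0.19,0],[1,0.008,0.013,0.21,0],[1,0.008,0.013,0.21,0]]

```text
time_s: 19.07
tcp_pos: [0.3716, 0.2943, 0.0408]
eef_rot: [-179.9, -0.4, -130.1]
contact_force: [-0.1, 0.4, -4.8]
gripper_width: 0.0496
gripper_force: 40.0
```

Run:
```python
from plant import r
import cv2
from h import *
a=r.capture("wrist"); c=r.camera_info("wrist"); s=r.get_state(); print(s["tcp_pos"])
im=np.ascontiguousarray(a[:,:,::-1]); cv2.polylines(im,[proj(box(.373,.297,8,.078,.014)[4:],c).round().astype(np.int32)],1,(0,0,255))
cv2.imwrite("pics/w6.png",im)
```

```text
[0.37218014 0.29515408 0.04225037]
```

View pics/w6.png

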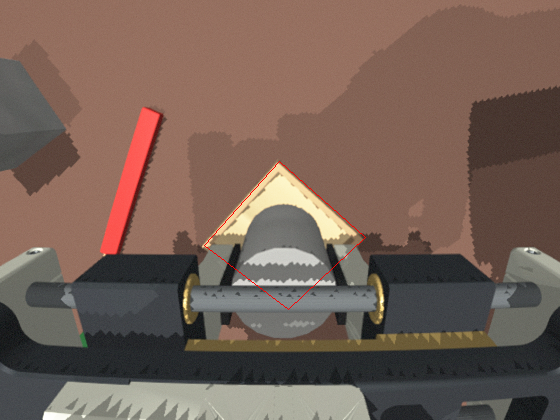

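The outline matches tray_70 (corners (279,162), (205,246), (363,240)), and the core is inside it. I'll lower it and release.

play_rows:
  rows:
    - [[1,0,0,0.005,0],[1,0,0,0.011,0],[1,0,0,0.017,0],[1,0,0,0.022,0],[1,0,0,0.026,0],[1,0,0,0.028,0],[1,0,0,0.029,0],[1,0,0,0.03,0]]

```text
time_s: 19.78
tcp_pos: [0.3729, 0.297, 0.0304]
eef_rot: [-180.0, 0.0, -130.0]
contact_force: [-5.6, -3.8, 16.9]
gripper_width: 0.0491
gripper_force: 40.0
```

play_rows:
  rows:
    - [[0.4,0,0,-0.001,0],[0.2,0,0,-0.001,0],[0,0,0,-0.001,0],[0,0,0,-0.001,0],[0,0,0,-0.001,0],[0,0,0,-0.02,0],[0,0,0,-0.06,0],[0,0,0,-0.12,0]]

```text
time_s: 20.45
tcp_pos: [0.3718, 0.2955, 0.0882]
eef_rot: [-180.0, -0.3, -130.0]
contact_force: [0.4, 1.3, -0.9]
gripper_width: 0.0867
gripper_force: 0.0
```

play_rows:
  rows:
    - [[0,0,0,-0.08,0],[0,0.006,-0.02,-0.12,0],[0,0.02,-0.075,-0.12,0],[0,0.04,-0.15,-0.12,0],[0,0.06,-0.225,-0.12,0],[0,0.08,-0.3,-0.12,0],[0,0.1,-0.375,-0.12,0],[0,0.12,-0.45,-0.12,0]]

```text
time_s: 21.12
tcp_pos: [0.5074, 0.1048, 0.1498]
eef_rot: [-180.0, 0.0, -130.0]
contact_force: [-0.0, 0.1, -0.6]
gripper_width: 0.0879
gripper_force: 0.0
```

play_rows:
  rows:
    - [[0,0.02,-0.075,0,0],[0,0.04,-0.15,0,0],[0,0.06,-0.225,0,0],[0,0.08,-0.3,0,0],[0,0.1,-0.37,0,0],[0,0.117,-0.435,0,0],[0,0.128,-0.475,0,0],[0,0.132,-0.491,0,0]]

```text
time_s: 21.78
tcp_pos: [0.6532, -0.1048, 0.1486]
eef_rot: [180.0, -0.1, -130.2]
contact_force: [0.5, 0.6, -0.3]
gripper_width: 0.0876
gripper_force: 0.0
```

play_rows:
  rows:
    - [[0,0,0,0,0],[0,0,0,0,0],[0,0,0,0.02,0],[0,0,0,0.06,0],[0,0,0,0.09,0],[0,0,0,0.11,0],[0,0,0,0.11,0],[0,0,0,0.11,0]]

```text
time_s: 22.45
tcp_pos: [0.6518, -0.1013, 0.0943]
eef_rot: [180.0, -0.0, -129.9]
contact_force: [-0.3, -0.0, 0.9]
gripper_width: 0.0875
gripper_force: 0.0
```

Run:
```python
from plant import r
import cv2
from h import *
a=r.capture("wrist"); c=r.camera_info("wrist"); s=r.get_state(); print(s["tcp_pos"])
im=np.ascontiguousarray(a[:,:,::-1]); cv2.polylines(im,[proj(cyl(.6525,-.102,.062,.075)[40:],c).round().astype(np.int32)],1,(0,0,255))
cv2.imwrite("pics/w7.png",im)
```

```text
[ 0.65247468 -0.10142867  0.09515967]
```

View pics/w7.png

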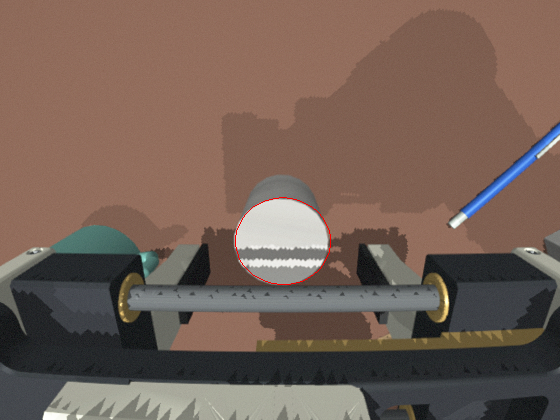

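core_62 is centred at (282,241). The mug at the lower left, near (110,250), could be under the gripper's body, so I'll turn 45° away from it before descending.

play_rows:
  rows:
    - [[0,0,0,0,0.03],[0,0,0,0,0.1],[0,0,0,0,0.18],[0,0,0,0,0.26],[0,0,0,0,0.34],[0,0,0,0,0.42],[0,0,0,0,0.49],[0,0,0,0,0.524]]

```text
time_s: 23.17
tcp_pos: [0.653, -0.1017, 0.0961]
eef_rot: [-180.0, 0.1, -175.4]
contact_force: [0.3, -0.7, 0.2]
gripper_width: 0.0875
gripper_force: 0.0
```

play_rows:
  rows:
    - [[0,0,0,0,0],[0,0,0,0,0],[0,0,0,0.03,0],[0,0,0,0.06,0],[0,0,0,0.09,0],[0,0,0,0.12,0],[0,0,0,0.13,0],[0,0,0,0.13,0]]

```text
time_s: 23.83
tcp_pos: [0.6515, -0.102, 0.0285]
eef_rot: [-180.0, -0.1, -175.0]
contact_force: [0.0, 0.6, -0.1]
gripper_width: 0.0879
gripper_force: 0.0
```

play_rows:
  rows:
    - [[0.2,0,0,0,0],[1,0,0,0,0],[1,0,0,0,0],[1,0,0,0,0],[1,0,0,0,0],[1,0,0,0,0],[1,0,0,0,0],[1,0,0,0,0]]
  squeeze: 50

```text
time_s: 24.5
tcp_pos: [0.6527, -0.1021, 0.0304]
eef_rot: [-180.0, 0.1, -175.0]
contact_force: [-0.5, -0.8, 6.3]
gripper_width: 0.0613
gripper_force: 50.0
```

play_rows:
  rows:
    - [[1,0,0,0,0],[1,0,0,-0.01,0],[1,0,0,-0.04,0],[1,0,0,-0.09,0],[1,0,0,-0.15,0],[1,0,0,-0.2,0],[1,0,0,-0.23,0],[1,0,0,-0.24,0]]

```text
time_s: 25.17
tcp_pos: [0.6529, -0.1018, 0.152]
eef_rot: [180.0, 0.2, -175.0]
contact_force: [0.5, -0.3, -5.0]
gripper_width: 0.0616
gripper_force: 50.0
```

```bash
python3 -c "
from leg import leg
print(leg((.6525,-.102,0),(.3925,-.3075,0),-175.03))"
```

```text
[ 0.554 -0.364 -0.   ]
```

play_rows:
  rows:
    - [[1,0.015,-0.01,0,0],[1,0.045,-0.03,0,0],[1,0.09,-0.059,0,0],[1,0.14,-0.092,0,0],[1,0.195,-0.128,0,0],[1,0.25,-0.164,0,0],[1,0.305,-0.2,0,0],[1,0.36,-0.236,0,0]]

```text
time_s: 25.83
tcp_pos: [0.4798, -0.2354, 0.1474]
eef_rot: [179.9, -0.2, -175.1]
contact_force: [0.6, -0.2, -6.0]
gripper_width: 0.0612
gripper_force: 50.0
```

play_rows:
  rows:
    - [[1,0.055,-0.036,0,0],[1,0.11,-0.073,0,0],[1,0.155,-0.102,0,0],[1,0.18,-0.118,0,0],[1,0.194,-0.128,0,0],[1,0.194,-0.128,0.01,0],[1,0.194,-0.128,0.04,0],[1,0.194,-0.128,0.08,0]]

```text
time_s: 26.5
tcp_pos: [0.3929, -0.3073, 0.1094]
eef_rot: [-180.0, 0.1, -175.0]
contact_force: [-0.6, 0.3, -6.5]
gripper_width: 0.0613
gripper_force: 50.0
```

play_rows:
  rows:
    - [[1,0,0,0.04,0],[1,0,0,0.07,0],[1,0,0,0.09,0],[1,0,0,0.11,0],[1,0,0,0.12,0],[1,0,0,0.12,0],[1,0,0,0.12,0],[1,0,0,0.12,0]]

```text
time_s: 27.17
tcp_pos: [0.3925, -0.3072, 0.0499]
eef_rot: [-180.0, 0.0, -175.0]
contact_force: [-0.5, -0.1, -5.2]
gripper_width: 0.0616
gripper_force: 50.0
```

Run:
```python
from plant import r
import cv2
from h import *
a=r.capture("wrist"); c=r.camera_info("wrist"); s=r.get_state(); print(s["tcp_pos"])
im=np.ascontiguousarray(a[:,:,::-1]); cv2.polylines(im,[proj(box(.3925,-.3075,3.6,.09,.014)[4:],c).round().astype(np.int32)],1,(0,0,255))
cv2.imwrite("pics/w8.png",im)
```

```text
[ 0.39253988 -0.30726867  0.05004768]
```

View pics/w8.png

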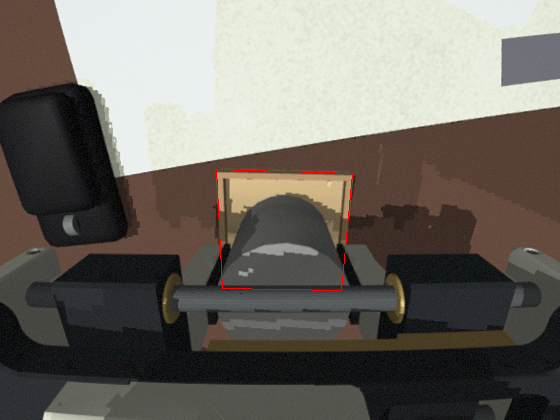

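The outline matches tray_82 (corners (218,171), (353,174)), and the core is centred in it. I'll lower by 15 mm, commanding z = 0.035.

play_rows:
  rows:
    - [[1,0,0,0.005,0],[1,0,0,0.011,0],[1,0,0,0.017,0],[1,0,0,0.022,0],[1,0,0,0.026,0],[1,0,0,0.028,0],[1,0,0,0.029,0],[1,0,0,0.029,0]]

```text
time_s: 27.88
tcp_pos: [0.3917, -0.3072, 0.0354]
eef_rot: [180.0, -0.0, -175.0]
contact_force: [-2.1, 2.1, 1.6]
gripper_width: 0.0614
gripper_force: 50.0
```

play_rows:
  rows:
    - [[1,0,0,0.001,0],[1,0,0,0.001,0],[0.2,0,0,0.001,0],[0,0,0,0.001,0],[0,0,0,0.001,0],[0,0,0,0.001,0],[0,0,0,-0.02,0],[0,0,0,-0.05,0]]

```text
time_s: 28.55
tcp_pos: [0.3912, -0.307, 0.0592]
eef_rot: [179.9, -0.1, -175.1]
contact_force: [-0.2, 0.8, -0.1]
gripper_width: 0.0867
gripper_force: 0.0
```

play_rows:
  rows:
    - [[0,0,0,-0.04,0],[0,0,0,-0.1,0],[0,0,0,-0.17,0],[0,0,0,-0.24,0],[0,0,0,-0.28,0],[0,0,0,-0.3,0],[0,0,0,-0.3,0],[0,0,0,-0.3,0]]

```text
time_s: 29.22
tcp_pos: [0.3919, -0.307, 0.2096]
eef_rot: [180.0, 0.0, -175.1]
contact_force: [0.0, 0.1, -1.2]
gripper_width: 0.0875
gripper_force: 0.0
```

Run:
```python
from plant import r
import cv2
im={n:r.capture(n)[:,:,::-1] for n in("top","side")}
cv2.imwrite("pics/end.png",cv2.resize(im["top"],(800,600),interpolation=2)); cv2.imwrite("pics/end_s.png",im["side"])
```

```text
(no output)
```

View pics/end_s.png

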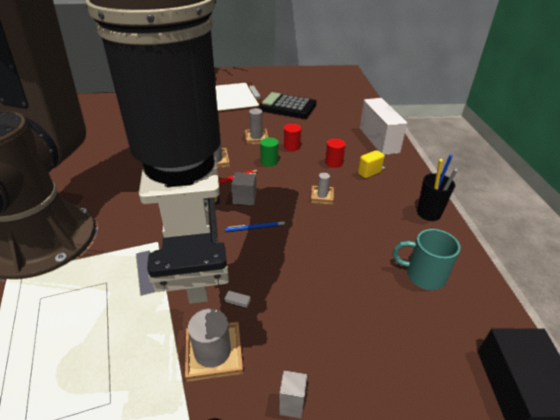

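The side view shows core_62 upright in its tray at (210,340), core_26 at (323,187) and core_38 at (256,125). The offcuts are at their places, and the arm hides core_50. I'll check all four numerically on the saved pictures.

Run:
```python
from plant import r
from h import *
top=cv2.cvtColor(r.capture("top"),cv2.COLOR_RGB2HSV).astype(int); side=cv2.cvtColor(cv2.imread("pics/end_s.png"),cv2.COLOR_BGR2HSV).astype(int)
for n,h in(("top",top),("side",side)):
    c=r.camera_info(n); m=(h[...,1]<70)&(h[...,2]>45)
    for d,H,x,y in((26,60,.652,.1056),(38,85,.4995,.417),(50,65,.373,.297),(62,75,.3925,-.3075)):
        p,q=fit(m,c,lambda x,y:cyl(x,y,d/1e3,H/1e3,.005),[x,y],[.004,.004]); print(n,d,p.round(4),round(q,3))
    for w,H,x,y,a in((34,70,.514,-.407,-14),(52,60,.4556,.1146,-10)):
        p,q=fit(m,c,lambda x,y,a:box(x,y,a,w/1e3,H/1e3),[x,y,a],[.004,.004,5]); print(n,"off",w,p.round(4),round(q,3))
```

```text
top 26 [0.6504 0.1067] 0.923
top 38 [0.4981 0.4178] 0.958
top 50 [0.37   0.2971] 0.964
top 62 [ 0.4228 -0.3402] 0.258
top off 34 [  0.5113  -0.4045 -30.5882] 0.241
top off 52 [ 0.4546  0.1141 -9.8861] 0.961
side 26 [0.6526 0.1085] 0.903
side 38 [0.4998 0.4222] 0.411
side 50 [0.3777 0.2137] 0.3
side 62 [ 0.3919 -0.3053] 0.718
side off 34 [  0.515   -0.4068 -16.8468] 0.965
side off 52 [  0.456    0.1134 -10.082 ] 0.843
```

All four cores stand in their trays and the offcuts have not moved; where a fit is low, the arm or tray hides that object in one camera and the other view shows it in place. Handing in.

```bash
python3 -c "
from plant import r
print(r.close_job())"
```

```text
the job is handed in; nothing more can be done
None
```

The job is handed in at about 29 s: all four drill cores stand upright in their matching trays, set down thinnest to thickest, and the two square offcuts were left where they stood.

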